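Free the balm tub from the polish tins and latch it in its holder

ROBOT

A 6-joint arm with a two-finger parallel gripper is mounted at the origin on the work surface. World frame = base frame: x ahead of the robot, y to its left, z up, the work surface at z = 0. Lengths are in m, angles in rad, forces in N, time in s.
With the tool pointing down it reaches from about 0.425 to 0.95 m from the base axis. Payload 3.5 kg.
Tool frame: the origin (TCP) lies on the centre line of the jaws, within the pads' length; the fingertips stand 25 mm ahead of it and the grasp point (between the pads) lies 6 mm ahead of it (ctrl.finger_overhang is the distance from the TCP to the fingertips, in m); z points along the fingers, y is the line along which they close (so a half turn about z gives the same grasp; the last joint's range is limited). The gripper opens to 85 mm and grips with 20 to 120 N. Pads are 22 mm wide; open, the fingers measure 114 mm over their backs; the gripper's body (76 mm by 85 mm) begins 54 mm behind the grasp point. The pads swing forward as they close: fully open they stand 13 mm farther back than shut.
Start: joints at [1.029, 0.286, 1.577, -0, 1.279, -0.15], TCP at [0.258, 0.624, 0.256] pointing down, gripper open.
Joint ranges: [-2.77, 2.77], [-0.9, 2.22], [0.21, 2.48], [-1.53, 4.67], [0.24, 2.81], [-2.84, 2.84]. Speed limits (rad/s): [2.79, 2.79, 3.14, 3.14, 3.14, 3.14].

INTERFACE

Orientations are given as a unit quaternion [x, y, z, w].
In Python, from plant import get_state, imaging, job, ctrl gives the robot as it stands.
- The arm moves only by the tool jog_arm, never from a script. Its argument "increments" is a list of rows, each an object of numbers: "dx", "dy", "dz": the shift along the world's x, y, z each as a share of 12 cm, from -1 to 1; "ax", "ay", "az": the turn, a rotation vector about the world's x, y, z each as a share of pi/2 rad, from -1 to 1; "gripper": the gripper command: -1 is shut, 1 is fully open, values between are in proportion. A call has 1 to 10 rows; each row is the pose to reach, as a shift and turn from the pose commanded when the call began; what a row does not reach only later rows make up. A row lasts 1/10 s, in which the tool goes at most 50 mm and 8.59 degrees, less where a joint would pass 70% of its speed; a pose out of reach is approached as far as the arm can. A call with a number of a shift or a turn outside -1 to 1 is refused whole. A call with a gripper value outside its range is refused whole. The fingers move at their own pace and stop on an object; "force" is the grip in N (left out, the last holds). Time passes only in rows, so rows that repeat a pose let the fingers close. It gives the time, the measured TCP pose, the force, the opening and the grip force at its end, in the units of the state.
- get_state(): the state, without advancing time (a new reading comes with each control period).
- imaging.read_camera(name): name is "side" or "top"; returns a dict with "frame" (420x560x3 uint8, blue, green, red), "depth" (420x560 float32, m along the optical axis (not along the pixel's ray), 0 where there is no reading), "camera_matrix" (3x3 intrinsics, pixels), "dist" ([k1, k2, p1, p2, k3] as OpenCV has them; the pictures are not rectified), "extrinsics" (4x4, takes a point from camera to world coordinates). Camera axes: x right, y up, looking along -z (the intrinsics and any distortion apply to the point x, -y, -z); pixel columns grow to the right and rows downward; lengths in m; the calibration is good to about 2 mm. A picture is of the moment at which its call begins.
- job.sign_off(): hands the job in; it is judged then, once.
The state is a dict: "time": time; "qpos": joint angles; "dq": joint speeds; "joint_efforts": joint torques, N m; "eef_pos": TCP position; "tcp_rot": TCP orientation; "contact_force": force on the tool from outside, world axes, zero at the start; "wrist_torque": the same for the moment, N m; "opening": opening from 0.0 (shut) to 1.0 (fully open); "finger_force": force on a finger pad.
Only numpy, scipy, OpenCV 4.12 (cv2) and the standard library are available. Lean on these libraries where they do the work, as an engineer would, in place of code of your own. Each camera call takes 0.05 s, during which the arm holds its last target. There are 200 camera calls.

TASK

The big balm tub stands in a nest of low polish tins, touching them. Push it clear of the tins without shifting any of them, then keep sliding it on the bench, never lifting or tipping it, into the mouth of the wooden holder and on past the sprung catch until it is fully home against the stop and the catch has sprung back out behind it. Go gently: the tub's thin wall dents if it is pushed at more than about 20 N.

Things in the scene. Friction and masses are not known exactly. Their poses are not given: they have to be found in the camera images.
- tub: The balm tub: a closed plain-aluminium round drum, 90 mm across, 55 mm high, straight wall, about 0.35 kg, too wide for the gripper. Origin at the centre of its underside, z up. Loose on the bench, in contact (within 0.5 mm) with four tins that stand round half of its side; the half away from the tins is open. Its wall dents above 20 N.
- tin_a: One of the four equal low round steel polish tins beside the tub, 70 mm across and 20 mm high, about 0.12 kg, loose on the bench; neighbouring tins touch or nearly touch. Origin at the centre of its underside, z up.
- tin_b: One of the four equal low round steel polish tins beside the tub, 70 mm across and 20 mm high, about 0.12 kg, loose on the bench; neighbouring tins touch or nearly touch. Origin at the centre of its underside, z up.
- tin_c: One of the four equal low round steel polish tins beside the tub, 70 mm across and 20 mm high, about 0.12 kg, loose on the bench; neighbouring tins touch or nearly touch. Origin at the centre of its underside, z up.
- tin_d: One of the four equal low round steel polish tins beside the tub, 70 mm across and 20 mm high, about 0.12 kg, loose on the bench; neighbouring tins touch or nearly touch. Origin at the centre of its underside, z up.
- holder: The tub holder, fixed: two parallel wooden rails 93 mm apart, 200 mm long, no floor. Origin on the bench at the middle of the mouth, where the straight rails begin; +x runs inward along the channel's middle, +y to the left looking inward, z up. Left rail 16 mm high, right one 40 mm. Splayed lips (16 and 30 mm high) reach out to x = -36 mm, opening to about 133 mm.
- inner_end (a point): Point on the bench in the middle of the channel at the holder's inner end, 200 mm inside the mouth; axes as the holder's. An upright stop block, 88 mm wide and 44 mm high, rigidly clamped, stands across the channel with its face 54 to 70 mm mouthward of this point. Its setting differs each time and is not measured: it must be felt (or seen).
- seat (a point): Point on the bench in the middle of the channel, 93 mm inside the mouth: the average place of the tub's centre when it is home (bearing on the stop); the real one lies within 8 mm of it along the channel, as the stop is set. Axes as the holder's.
- catch (a joint): Sprung catch: upright 12 mm steel pin, 20 to 42 mm above the bench, over the left rail, 74 mm mouthward of the stop's face. Value in m: 0 = fully out (tip 36 mm left of the channel's middle); it grows to 7-10 mm as the tub's middle passes, and is back under 2 mm only when the tub is home. Pushing the tub past it takes about 4 to 10 N; then the push eases to 1-3 N until the rigid stop.

How it is judged:
By the outcome, as a careful person would: the job done as asked, in the order asked, and still so for the second after the job is handed in, with the robot touching nothing.
It also fails if it takes over 58 s, if anything falls off the work surface, if the arm or the gripper's body presses on something with over 40 N, if the wrist force passes 120 N, or if a joint passes its speed limit or range.

## Working session

There is one attempt and no reset: what is moved stays moved. The work goes in short steps, Python scripts to look and compute and a tool call to move; the robot and the scene stay as the last step left them, time stands still between calls to the robot, and variables do not carry over. Pictures are saved under pics/ and viewed, at most 10 in all, crops included, and the job is handed in when it is done.

Besides the shell and the picture viewer there is one more tool, called as name(argument=value, ...) on one line, values as JSON. jog_arm: Moves the arm, as the interface text tells. Shift numbers are shares of 12 cm and turn numbers shares of pi/2 rad, none past 1 either way. Its arguments: {"type":"object","properties":{"increments":{"type":"array"},"force":{"type":"number"}},"required":["increments"]}

```bash
mkdir -p pics; cat > h.py <<'E'
import numpy as np, cv2
from plant import get_state, imaging, job, ctrl
def cam(n):
    return imaging.read_camera(n)
def ray(c,px):
    p=cv2.undistortPoints(np.array(px,float).reshape(-1,1,2),np.array(c['camera_matrix']),np.array(c['dist']))[:,0]
    E=np.array(c['extrinsics']); d=np.c_[p[:,0],-p[:,1],-np.ones(len(p))]@E[:3,:3].T
    return E[:3,3],d
def plane(c,px,z):
    o,d=ray(c,px); return o+d*((z-o[2])/d[:,2])[:,None]
def cloud(c):
    h,w=c['depth'].shape; v,u=np.mgrid[:h,:w]
    o,d=ray(c,np.c_[u.ravel(),v.ravel()])
    P=o+d*c['depth'].reshape(-1,1); return P.reshape(h,w,3)
E
python3 - <<'E'
from h import *
for n in('top','side'):
    c=cam(n); cv2.imwrite(f'pics/{n}0.png',c['frame']); np.savez(f'{n}0.npz',**{k:np.array(v) for k,v in c.items()})
    print(n,np.round(c['extrinsics'],3).tolist(),np.round(c['camera_matrix'],1).tolist(),(c['depth']>0).mean())
s=get_state();print(s['time'],s['tcp_rot'],s['contact_force'],ctrl.finger_overhang)
E
```

```text
top [[-0.015, 0.99, -0.137, 0.47], [-1.0, -0.015, 0.002, 0.04], [0.0, 0.137, 0.991, 0.816], [0.0, 0.0, 0.0, 1.0]] [[436.8, 0.0, 283.1], [0.0, 436.8, 203.2], [0.0, 0.0, 1.0]] 0.9958886054421768
side [[0.85, 0.258, -0.46, 0.177], [-0.527, 0.41, -0.744, -0.645], [-0.003, 0.875, 0.484, 0.477], [0.0, 0.0, 0.0, 1.0]] [[390.8, 0.0, 282.2], [0.0, 390.8, 206.8], [0.0, 0.0, 1.0]] 0.9956760204081633
0.1 [ 1.94657021e-01  9.80870789e-01 -1.00433679e-03 -3.62048178e-04] [-0.81928597 -0.00200531  0.07851896] 0.025
```

View pics/top0.png

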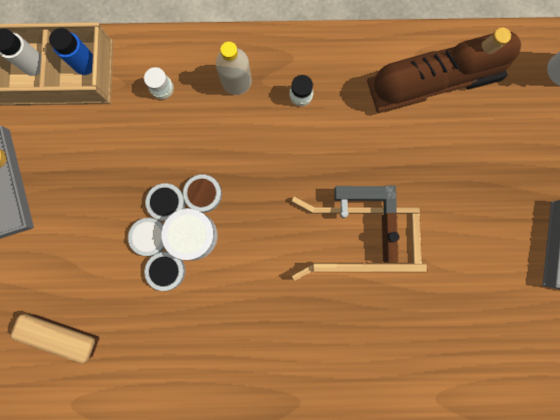

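View pics/side0.png

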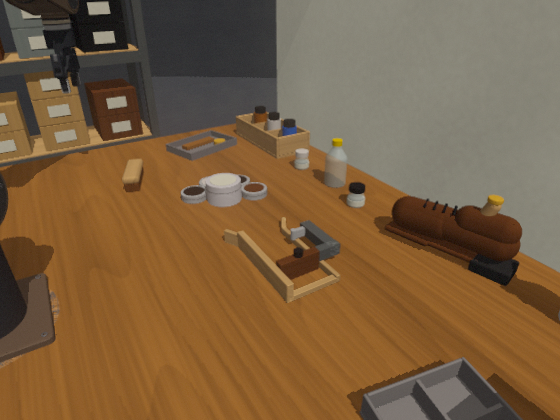

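The top view shows the tub at about (188,234), with tins at (202,193), (164,201), (146,237) and (164,271). The holder's mouth is near x≈312 and faces left, and the catch is at (344,207). The side view agrees with this. Next I measure the poses.

```bash
python3 - <<'E'
from h import *
for n in('top','side'):
    c=dict(np.load(n+'0.npz')); P=cloud(c); 
    print(n,'bench z',np.median(P[...,2]))
    X,Y,Z=P[...,0],P[...,1],P[...,2]
    def circ(m):
        p=P[m][:,:2]; (a,r)=cv2.minEnclosingCircle(p.astype(np.float32)); return np.round(a,4),round(r,4),m.sum(),np.round(np.median(P[m][:,2]),4)
    reg=(Y>0.05)&(Y<.35)&(X>.25)&(X<.55)
    print('tub',circ(reg&(Z>.048)&(Z<.062)))
    m=(reg&(Z>.012)&(Z<.027)).astype(np.uint8)
    m=cv2.morphologyEx(m,cv2.MORPH_OPEN,np.ones((3,3)))
    k,l,st,ce=cv2.connectedComponentsWithStats(m)
    for i in range(1,k):
        if st[i,4]>60: print('tins',circ(l==i))
    if n=='top':
        g=cv2.cvtColor(c['frame'],cv2.COLOR_BGR2GRAY)
        cc=cv2.HoughCircles(g,cv2.HOUGH_GRADIENT,1,15,param1=120,param2=12,minRadius=15,maxRadius=32)
        if cc is not None:
            for q in cc[0]:
                if 110<q[0]<230 and 160<q[1]<300: print(q, plane(c,[q[:2]],.02)[0].round(4),plane(c,[q[:2]],.055)[0].round(4))
        H=(Y>-.4)&(Y<0.03)&(X>.3)&(X<.6)
        for nm,lo,hi,xa,xb,ya,yb in(('left',.011,.021,.40,.6,-.26,-.02),('right',.034,.046,.3,.46,-.26,-.02),('stop',.039,.05,.42,.50,-.27,-.1)):
            q=H&(Z>lo)&(Z<hi)&(X>xa)&(X<xb)&(Y>ya)&(Y<yb)
            if q.sum()>8:
                (r)=cv2.minAreaRect(P[q][:,:2].astype(np.float32)); print(nm,q.sum(),np.round(cv2.boxPoints(r),4).tolist())
c=dict(np.load('top0.npz'))
cv2.imwrite('pics/zoom.png',cv2.resize(c['frame'][160:300,280:440],None,fx=5,fy=4.2)[:600,:800])
E
```

```text
top bench z 0.0007832462818130326
tub (array([0.5238, 0.2056]), 0.045, np.int64(1792), np.float64(0.056))
tins (array([0.4912, 0.2698]), 0.0697, np.int64(2219), np.float64(0.021))
[186.5 233.5  25.7] [0.5271 0.2146 0.02  ] [0.5246 0.2069 0.055 ]
[201.5 192.5  18.8] [0.6024 0.1881 0.02  ] [0.5965 0.1816 0.055 ]
[163.5 271.5  18.8] [0.4593 0.255  0.02  ] [0.4597 0.2455 0.055 ]
[146.5 236.5  19.1] [0.5227 0.2873 0.02  ] [0.5204 0.2764 0.055 ]
[163.5 201.5  18.8] [0.5866 0.2579 0.02  ] [0.5815 0.2483 0.055 ]
[137.5 223.5  15.5] [0.5467 0.3045 0.02  ] [0.5433 0.2928 0.055 ]
left 855 [[0.4674000144004822, -0.21299999952316284], [0.5681999921798706, -0.21480000019073486], [0.5716999769210815, -0.02070000022649765], [0.47099998593330383, -0.01889999955892563]]
right 377 [[0.45350000262260437, -0.2117999941110611], [0.45879998803138733, -0.211899995803833], [0.46160000562667847, -0.020099999383091927], [0.4562999904155731, -0.019999999552965164]]
stop 612 [[0.45350000262260437, -0.21199999749660492], [0.49889999628067017, -0.2126999944448471], [0.5005999803543091, -0.10100000351667404], [0.4551999866962433, -0.10040000081062317]]
side bench z 0.0012953228038763975
tub (array([0.5216, 0.2041]), 0.0457, np.int64(438), np.float64(0.0567))
tins (array([0.4741, 0.2711]), 0.0576, np.int64(369), np.float64(0.0217))
tins (array([0.5134, 0.1835]), 0.0373, np.int64(152), np.float64(0.0197))
```

View pics/zoom.png

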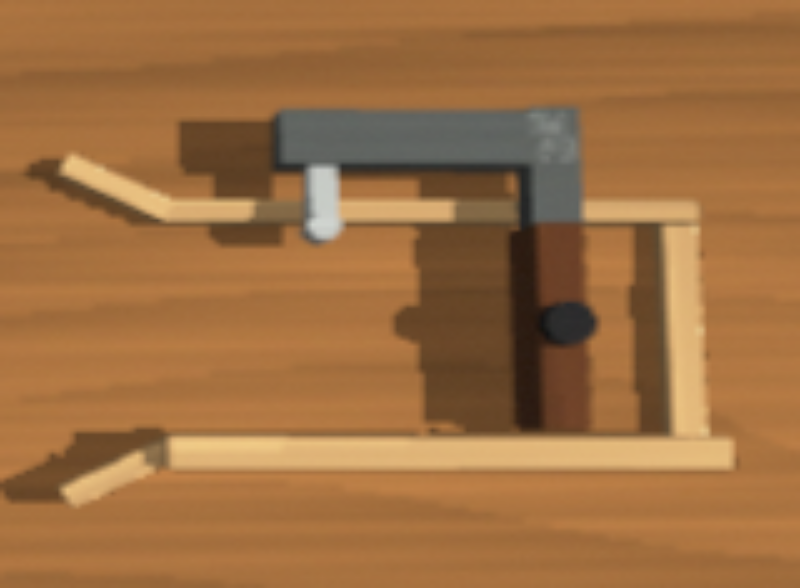

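```bash
python3 - <<'E'
from h import *
c=dict(np.load('top0.npz'))
def z(pts,h): return plane(c,[(280+a/5-.4,160+b/4.2-.4) for a,b in pts],h).round(4).tolist()
print('L inner',z([(180,221),(690,223)],.016))
print('R inner',z([(180,436),(700,436)],.04), 'Rmouth',z([(165,436)],.04),'Lmouth',z([(168,221)],.016))
print('stop face',z([(540,260),(540,400)],.044)); print('lips',z([(70,155)],.016),z([(65,490)],.03)); print('pin',z([(322,228)],.042))
P=cloud(c);X,Y,Z=np.moveaxis(P,2,0)
q=(Z>.030)&(Z<.046)&(X>.42)&(X<.5)&(Y<-.02)&(Y>-.26)
for y in np.arange(-.20,-.02,.03):
    m=q&(abs(Y-y)<.01)&(X<.472); print(round(y,2),P[m][:,0].min().round(4),P[m][:,0].max().round(4))
for y in np.arange(-.2,-.02,.03):
    m=(Z>.011)&(Z<.021)&(abs(Y-y)<.01)&(X>.53)&(X<.6); 
    if m.any(): print('L',round(y,2),P[m][:,0].min().round(4),P[m][:,0].max().round(4))
E
```

```text
L inner [[0.5631, -0.0219, 0.016], [0.5594, -0.2099, 0.016]]
R inner [[0.4696, -0.0178, 0.04], [0.4669, -0.2008, 0.04]] Rmouth [[0.4697, -0.0125, 0.04]] Lmouth [[0.5631, -0.0175, 0.016]]
stop face [[0.5413, -0.147, 0.044], [0.4826, -0.1442, 0.044]]
lips [[0.593, 0.0181, 0.016]] [[0.4476, 0.0229, 0.03]]
pin [[0.5563, -0.0704, 0.042]]
-0.2 0.4535 0.466
-0.17 0.454 0.4717
-0.14 0.4544 0.4719
-0.11 0.4549 0.4673
-0.08 0.4553 0.4678
-0.05 0.4558 0.4682
-0.02 0.4562 0.4685
L -0.2 0.5314 0.5684
L -0.17 0.5594 0.5689
L -0.14 0.5304 0.5696
L -0.11 0.5604 0.5702
L -0.08 0.5511 0.57
L -0.05 0.5613 0.5708
L -0.02 0.5621 0.5769
```

jog_arm(increments=[{"dx": 0.814, "dy": -1, "az": -0.343, "gripper": -0.2}, {"dx": 0.814, "dy": -1, "az": -0.343}, {"dx": 0.814, "dy": -1, "az": -0.343}, {"dx": 0.814, "dy": -1, "az": -0.343}, {"dx": 0.814, "dy": -1, "az": -0.343}])

```text
$.increments[0]: bad value
```

jog_arm(increments=[{"dx": 0.814, "dy": -1, "az": -0.343}, {"dx": 0.814, "dy": -1, "az": -0.343}, {"dx": 0.814, "dy": -1, "az": -0.343}, {"dx": 0.814, "dy": -1, "az": -0.343}, {"dx": 0.814, "dy": -1, "az": -0.343}])

```text
$.increments[0]: bad value
```

jog_arm(increments=[{"dx": 0.814, "dy": -1, "az": -0.343}, {"dx": 0.814, "dy": -1, "az": -0.343}, {"dx": 0.814, "dy": -1, "az": -0.343}, {"dx": 0.814, "dy": -1, "az": -0.343}, {"dx": 0.814, "dy": -1, "az": -0.343}, {"dx": 0.814, "dy": -1, "dz": -0.8, "az": -0.343}, {"dx": 0.814, "dy": -1, "dz": -0.8, "az": -0.343}, {"dx": 0.814, "dy": -1, "dz": -0.8, "az": -0.343}, {"dx": 0.814, "dy": -1, "dz": -0.8, "az": -0.343}])

```text
$.increments[0]: bad value
```

jog_arm(increments=[{"dx": 0.814, "dy": -0.99, "dz": 0.0, "ax": 0.0, "ay": 0.0, "az": -0.343, "gripper": -0.2}, {"dx": 0.814, "dy": -0.99, "dz": 0.0, "ax": 0.0, "ay": 0.0, "az": -0.343, "gripper": -0.2}, {"dx": 0.814, "dy": -0.99, "dz": 0.0, "ax": 0.0, "ay": 0.0, "az": -0.343, "gripper": -0.2}, {"dx": 0.814, "dy": -0.99, "dz": 0.0, "ax": 0.0, "ay": 0.0, "az": -0.343, "gripper": -0.2}, {"dx": 0.814, "dy": -0.99, "dz": 0.0, "ax": 0.0, "ay": 0.0, "az": -0.343, "gripper": -0.2}])

```text
time: 0.6
eef_pos: [0.3564, 0.5036, 0.2558]
tcp_rot: [0.45, 0.893, -0.0, -0.0]
contact_force: [0.6, 0.1, -0.6]
opening: 0.4
finger_force: 0.0
```

jog_arm(increments=[{"dx": 0.814, "dy": -1, "dz": 0, "ax": 0, "ay": 0, "az": -0.343, "gripper": -0.2}, {"dx": 0.814, "dy": -1, "dz": 0, "ax": 0, "ay": 0, "az": -0.343, "gripper": -0.2}, {"dx": 0.814, "dy": -1, "dz": 0, "ax": 0, "ay": 0, "az": -0.343, "gripper": -0.2}, {"dx": 0.814, "dy": -1, "dz": 0, "ax": 0, "ay": 0, "az": -0.343, "gripper": -0.2}, {"dx": 0.814, "dy": -1, "dz": 0, "ax": 0, "ay": 0, "az": -0.343, "gripper": -0.2}])

```text
time: 1.1
eef_pos: [0.4535, 0.3846, 0.256]
tcp_rot: [0.67, 0.742, -0.0, -0.0]
contact_force: [-0.1, 0.0, -0.8]
opening: 0.398
finger_force: 0.0
```

jog_arm(increments=[{"dx": 0.81, "dy": -1, "dz": 0, "ax": 0, "ay": 0, "az": -0.343, "gripper": -0.2}, {"dx": 0.81, "dy": -1, "dz": 0, "ax": 0, "ay": 0, "az": -0.343, "gripper": -0.2}, {"dx": 0.81, "dy": -1, "dz": 0, "ax": 0, "ay": 0, "az": -0.343, "gripper": -0.2}, {"dx": 0.81, "dy": -1, "dz": 0, "ax": 0, "ay": 0, "az": -0.343, "gripper": -0.2}, {"dx": 0.81, "dy": -1, "dz": -0.8, "ax": 0, "ay": 0, "az": -0.343, "gripper": -0.2}, {"dx": 0.81, "dy": -1, "dz": -0.8, "ax": 0, "ay": 0, "az": -0.343, "gripper": -0.2}, {"dx": 0.81, "dy": -1, "dz": -0.8, "ax": 0, "ay": 0, "az": -0.343, "gripper": -0.2}, {"dx": 0.81, "dy": -1, "dz": -0.8, "ax": 0, "ay": 0, "az": -0.343, "gripper": -0.2}])

```text
time: 1.9
eef_pos: [0.5493, 0.2663, 0.1599]
tcp_rot: [0.843, 0.538, -0.001, -0.0]
contact_force: [0.6, 0.4, 1.2]
opening: 0.402
finger_force: 0.0
```

```bash
python3 - <<'E'
from h import *
c=cam('side'); f=c['frame'][50:230,130:370]; cv2.imwrite('pics/s1.png',cv2.resize(f,None,fx=3.3,fy=3.3))
s=get_state(); print(s['eef_pos'],s['tcp_rot'],s['contact_force'],s['qpos'])
P=cloud(c);e=s['eef_pos']; m=(abs(P[...,0]-e[0])<.07)&(abs(P[...,1]-e[1])<.07)&(P[...,2]>.08); print('lowest tool z',np.sort(P[m][:,2])[:5], m.sum())
E
```

```text
[0.55087956 0.26657075 0.16229785] [8.42802895e-01 5.38220815e-01 1.24930853e-03 2.72128384e-04] [-0.09867556  0.08328856  1.29308061] [2.84990667e-01 2.40439731e-01 1.81300480e+00 1.98911629e-04
 1.08559699e+00 7.19044100e-01]
lowest tool z [0.1385186  0.14033808 0.14078003 0.14127034 0.141563  ] 4093
```

View pics/s1.png

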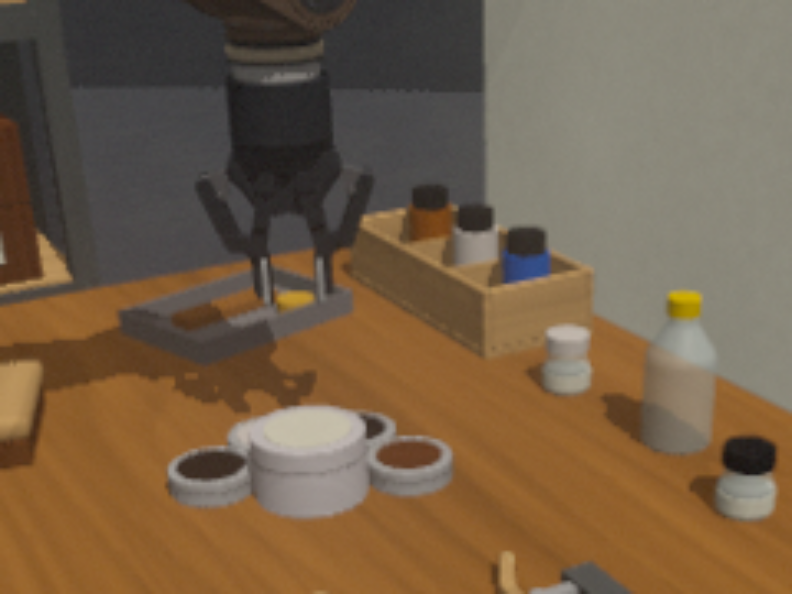

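The side view shows the fingers open about 34 mm, with tips about 23 mm below the TCP, behind and above the tub and tins. I lower to just above the tins' height.

jog_arm(increments=[{"dx": 0, "dy": 0, "dz": -0.4, "ax": 0, "ay": 0, "az": 0, "gripper": -0.2}, {"dx": 0, "dy": 0, "dz": -0.7, "ax": 0, "ay": 0, "az": 0, "gripper": -0.2}, {"dx": 0, "dy": 0, "dz": -0.85, "ax": 0, "ay": 0, "az": 0, "gripper": -0.2}, {"dx": 0, "dy": 0, "dz": -0.9, "ax": 0, "ay": 0, "az": 0, "gripper": -0.2}, {"dx": 0, "dy": 0, "dz": -0.9, "ax": 0, "ay": 0, "az": 0, "gripper": -0.2}, {"dx": 0, "dy": 0, "dz": -0.9, "ax": 0, "ay": 0, "az": 0, "gripper": -0.2}])

```text
time: 2.55
eef_pos: [0.5524, 0.266, 0.0554]
tcp_rot: [0.843, 0.537, 0.003, 0.001]
contact_force: [-0.2, 0.8, -1.0]
opening: 0.402
finger_force: 0.0
```

```bash
python3 - <<'E'
from h import *
c=cam('side'); f=c['frame'][100:230,160:320]; cv2.imwrite('pics/s2.png',cv2.resize(f,None,fx=4.5,fy=4.5))
s=get_state(); print(s['eef_pos'],s['contact_force'],s['time'])
E
```

```text
[0.55226835 0.26586137 0.05534463] [ 0.12918063  0.41882353 -0.57868886] 2.6
```

View pics/s2.png

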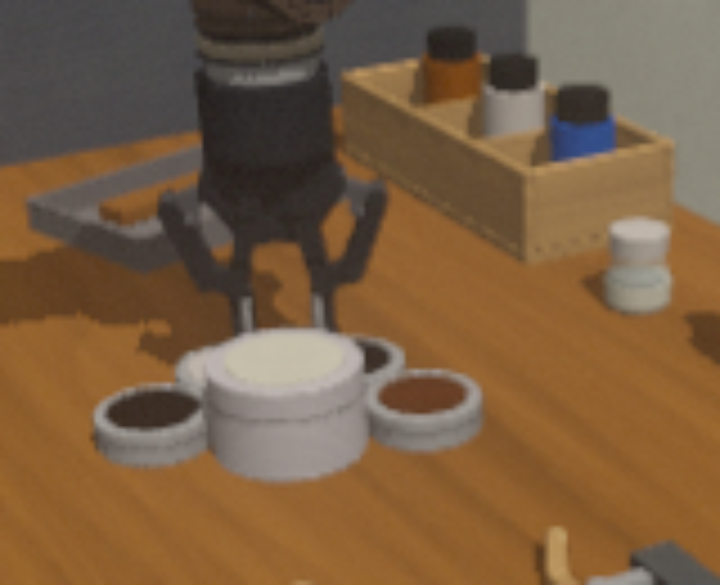

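The fingers are now behind the tub, with tips above the tins' tops and no contact. I push along the clear direction, 25° from -y toward -x.

jog_arm(increments=[{"dx": -0.011, "dy": -0.023, "dz": 0, "ax": 0, "ay": 0, "az": 0, "gripper": -0.2}, {"dx": -0.021, "dy": -0.045, "dz": 0, "ax": 0, "ay": 0, "az": 0, "gripper": -0.2}, {"dx": -0.032, "dy": -0.068, "dz": 0, "ax": 0, "ay": 0, "az": 0, "gripper": -0.2}, {"dx": -0.039, "dy": -0.083, "dz": 0, "ax": 0, "ay": 0, "az": 0, "gripper": -0.2}, {"dx": -0.046, "dy": -0.098, "dz": 0, "ax": 0, "ay": 0, "az": 0, "gripper": -0.2}, {"dx": -0.053, "dy": -0.113, "dz": 0, "ax": 0, "ay": 0, "az": 0, "gripper": -0.2}, {"dx": -0.06, "dy": -0.128, "dz": 0, "ax": 0, "ay": 0, "az": 0, "gripper": -0.2}])

```text
time: 3.3
eef_pos: [0.5435, 0.2498, 0.0526]
tcp_rot: [0.844, 0.537, 0.001, 0.0]
contact_force: [2.2, 2.1, -0.6]
opening: 0.401
finger_force: 1.3
```

jog_arm(increments=[{"dx": -0.005, "dy": -0.011, "dz": 0, "ax": 0, "ay": 0, "az": 0, "gripper": -0.2}, {"dx": -0.011, "dy": -0.023, "dz": 0, "ax": 0, "ay": 0, "az": 0, "gripper": -0.2}, {"dx": -0.016, "dy": -0.034, "dz": 0, "ax": 0, "ay": 0, "az": 0, "gripper": -0.2}, {"dx": -0.021, "dy": -0.045, "dz": 0, "ax": 0, "ay": 0, "az": 0, "gripper": -0.2}])

```text
time: 3.7
eef_pos: [0.5408, 0.2443, 0.0526]
tcp_rot: [0.844, 0.537, 0.0, 0.0]
contact_force: [2.9, 1.8, 0.4]
opening: 0.4
finger_force: 1.5
```

```bash
cat >> h.py <<'E'
def look():
    c=cam('top'); P=cloud(c); X,Y,Z=np.moveaxis(P,2,0)
    c0=dict(np.load('top0.npz'))
    m=(Z>.050)&(Z<.060)&(X>.4)&(X<.65)&(Y>-.2)&(Y<.3)
    sat=cv2.cvtColor(c['frame'],cv2.COLOR_BGR2HSV); m&=(sat[...,2]>110)&(sat[...,1]<90)
    k,l,st,ce=cv2.connectedComponentsWithStats(m.astype(np.uint8)); i=1+st[1:,4].argmax()
    a,r=cv2.minEnclosingCircle(P[l==i][:,:2].astype(np.float32)); print('tub',np.round(a,4),round(r,4),st[i,4])
    A,B=(cv2.cvtColor(q['frame'],cv2.COLOR_BGR2GRAY).astype(np.float32) for q in(c0,c))
    for n,u,v in(('a',202,193),('b',164,201),('c',146,237),('d',164,271)):
        T=A[v-22:v+23,u-22:u+23].astype(np.uint8); t=cv2.matchTemplate(B[v-30:v+31,u-30:u+31].astype(np.uint8),T,cv2.TM_CCOEFF_NORMED)
        _,s,_,p=cv2.minMaxLoc(t); print(n,round(s,3),p[0]-8,p[1]-8)
    s=get_state(); print(s['time'],s['eef_pos'].round(4),s['contact_force'].round(1)); return c
E
python3 - <<'E'
from h import *
c=look(); cv2.imwrite('pics/t2.png',cv2.resize(c['frame'][160:310,110:310],None,fx=4,fy=4))
E
```

```text
tub [0.5182 0.1974] 0.0462 1986
a 0.914 0 0
b 0.595 1 3
c 0.286 7 8
d 0.684 0 0
3.75 [0.5407 0.2442 0.0525] [1.2 1.7 1.5]
```

View pics/t2.png

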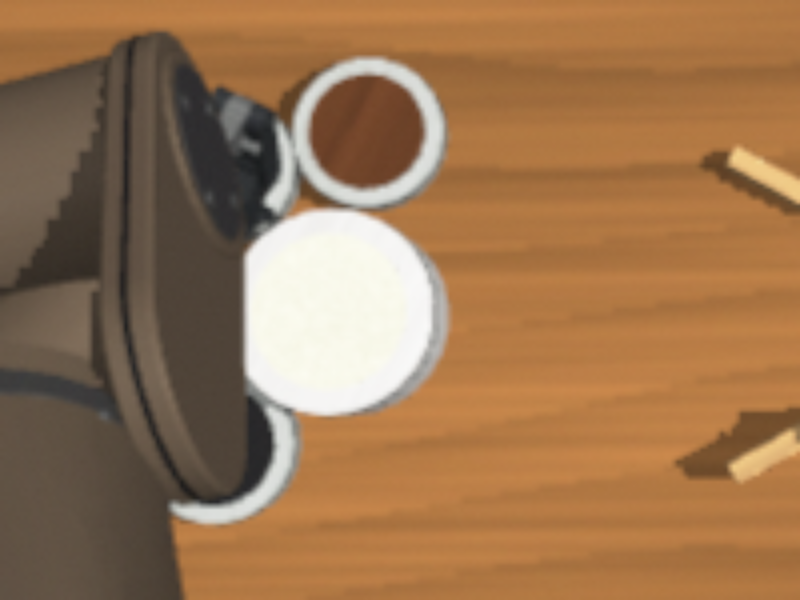

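The top view shows the tub at (335,312) in the crop, clear of the upper tin at (370,132). Tins a and d are unmoved, and the tub has moved about 10 mm in a good direction. I continue the push.

jog_arm(increments=[{"dx": -0.007, "dy": -0.015, "dz": 0, "ax": 0, "ay": 0, "az": 0, "gripper": -0.2}, {"dx": -0.014, "dy": -0.03, "dz": 0, "ax": 0, "ay": 0, "az": 0, "gripper": -0.2}, {"dx": -0.021, "dy": -0.045, "dz": 0, "ax": 0, "ay": 0, "az": 0, "gripper": -0.2}, {"dx": -0.028, "dy": -0.06, "dz": 0, "ax": 0, "ay": 0, "az": 0, "gripper": -0.2}, {"dx": -0.035, "dy": -0.075, "dz": 0, "ax": 0, "ay": 0, "az": 0, "gripper": -0.2}, {"dx": -0.042, "dy": -0.09, "dz": 0, "ax": 0, "ay": 0, "az": 0, "gripper": -0.2}, {"dx": -0.049, "dy": -0.105, "dz": 0, "ax": 0, "ay": 0, "az": 0, "gripper": -0.2}, {"dx": -0.056, "dy": -0.12, "dz": 0, "ax": 0, "ay": 0, "az": 0, "gripper": -0.2}, {"dx": -0.063, "dy": -0.135, "dz": 0, "ax": 0, "ay": 0, "az": 0, "gripper": -0.2}, {"dx": -0.07, "dy": -0.15, "dz": 0, "ax": 0, "ay": 0, "az": 0, "gripper": -0.2}])

```text
time: 4.75
eef_pos: [0.5322, 0.2262, 0.0525]
tcp_rot: [0.844, 0.537, 0.0, 0.0]
contact_force: [1.8, 5.5, 2.3]
opening: 0.405
finger_force: 2.1
```

```bash
python3 -c "
from h import *
look()"
```

```text
tub [0.5099 0.1791] 0.0464 1899
a 0.545 0 0
b 0.409 8 8
c 0.117 -4 8
d 0.483 8 8
4.8 [0.5321 0.226  0.0525] [0.8 4.3 3. ]
```

jog_arm(increments=[{"dx": -0.017, "dy": -0.02, "dz": 0, "ax": 0, "ay": 0, "az": 0.027, "gripper": -0.2}, {"dx": -0.034, "dy": -0.04, "dz": 0, "ax": 0, "ay": 0, "az": 0.054, "gripper": -0.2}, {"dx": -0.051, "dy": -0.06, "dz": 0, "ax": 0, "ay": 0, "az": 0.08, "gripper": -0.2}, {"dx": -0.068, "dy": -0.08, "dz": 0, "ax": 0, "ay": 0, "az": 0.107, "gripper": -0.2}, {"dx": -0.085, "dy": -0.1, "dz": 0, "ax": 0, "ay": 0, "az": 0.134, "gripper": -0.2}, {"dx": -0.1, "dy": -0.12, "dz": 0, "ax": 0, "ay": 0, "az": 0.16, "gripper": -0.2}, {"dx": -0.117, "dy": -0.14, "dz": 0, "ax": 0, "ay": 0, "az": 0.187, "gripper": -0.2}, {"dx": -0.134, "dy": -0.16, "dz": 0, "ax": 0, "ay": 0, "az": 0.213, "gripper": -0.2}, {"dx": -0.15, "dy": -0.18, "dz": 0, "ax": 0, "ay": 0, "az": 0.24, "gripper": -0.2}, {"dx": -0.167, "dy": -0.2, "dz": 0, "ax": 0, "ay": 0, "az": 0.267, "gripper": -0.2}])

```text
time: 5.8
eef_pos: [0.5115, 0.2025, 0.0523]
tcp_rot: [0.713, 0.701, -0.0, -0.001]
contact_force: [0.1, 4.4, 3.0]
opening: 0.403
finger_force: 2.0
```

```bash
python3 -c "
from h import *
look()"
```

```text
tub [0.5036 0.1486] 0.0449 1879
a 0.51 0 0
b 0.387 0 0
c 0.43 -8 -7
d 0.002 5 8
5.85 [0.511 0.202 0.052] [0.4 2.8 2.4]
```

jog_arm(increments=[{"dx": 0.008, "dy": -0.025, "dz": 0, "ax": 0, "ay": 0, "az": 0, "gripper": -0.2}, {"dx": 0.016, "dy": -0.05, "dz": 0, "ax": 0, "ay": 0, "az": 0, "gripper": -0.2}, {"dx": 0.024, "dy": -0.075, "dz": 0, "ax": 0, "ay": 0, "az": 0, "gripper": -0.2}, {"dx": 0.032, "dy": -0.1, "dz": 0, "ax": 0, "ay": 0, "az": 0, "gripper": -0.2}, {"dx": 0.04, "dy": -0.13, "dz": 0, "ax": 0, "ay": 0, "az": 0, "gripper": -0.2}, {"dx": 0.044, "dy": -0.16, "dz": 0, "ax": 0, "ay": 0, "az": 0, "gripper": -0.2}, {"dx": 0.044, "dy": -0.19, "dz": 0, "ax": 0, "ay": 0, "az": 0, "gripper": -0.2}, {"dx": 0.044, "dy": -0.22, "dz": 0, "ax": 0, "ay": 0, "az": 0, "gripper": -0.2}, {"dx": 0.044, "dy": -0.25, "dz": 0, "ax": 0, "ay": 0, "az": 0, "gripper": -0.2}, {"dx": 0.044, "dy": -0.28, "dz": 0, "ax": 0, "ay": 0, "az": 0, "gripper": -0.2}])

```text
time: 6.85
eef_pos: [0.5162, 0.1689, 0.052]
tcp_rot: [0.714, 0.7, -0.001, -0.001]
contact_force: [-1.5, 6.1, 2.7]
opening: 0.402
finger_force: 2.6
```

jog_arm(increments=[{"dx": 0, "dy": -0.03, "dz": 0, "ax": 0, "ay": 0, "az": 0, "gripper": -0.2}, {"dx": 0, "dy": -0.06, "dz": 0, "ax": 0, "ay": 0, "az": 0, "gripper": -0.2}, {"dx": 0, "dy": -0.09, "dz": 0, "ax": 0, "ay": 0, "az": 0, "gripper": -0.2}, {"dx": 0, "dy": -0.12, "dz": 0, "ax": 0, "ay": 0, "az": 0, "gripper": -0.2}, {"dx": 0, "dy": -0.15, "dz": 0, "ax": 0, "ay": 0, "az": 0, "gripper": -0.2}, {"dx": 0, "dy": -0.18, "dz": 0, "ax": 0, "ay": 0, "az": 0, "gripper": -0.2}, {"dx": 0, "dy": -0.21, "dz": 0, "ax": 0, "ay": 0, "az": 0, "gripper": -0.2}, {"dx": 0, "dy": -0.24, "dz": 0, "ax": 0, "ay": 0, "az": 0, "gripper": -0.2}, {"dx": 0, "dy": -0.27, "dz": 0, "ax": 0, "ay": 0, "az": 0, "gripper": -0.2}, {"dx": 0, "dy": -0.3, "dz": 0, "ax": 0, "ay": 0, "az": 0, "gripper": -0.2}])

```text
time: 7.85
eef_pos: [0.5171, 0.1322, 0.052]
tcp_rot: [0.713, 0.701, -0.0, -0.0]
contact_force: [0.4, 3.5, 1.1]
opening: 0.401
finger_force: 1.5
```

```bash
python3 -c "
from h import *
c=look(); cv2.imwrite('pics/t3.png',cv2.resize(c['frame'][150:300,110:370],None,fx=3,fy=3))"
```

```text
tub [0.5147 0.0801] 0.045 1247
a 0.502 0 0
b 0.605 0 0
c 0.628 -4 0
d 0.289 3 8
7.9 [0.5171 0.1317 0.052 ] [-1.9  2.   1.2]
```

View pics/t3.png

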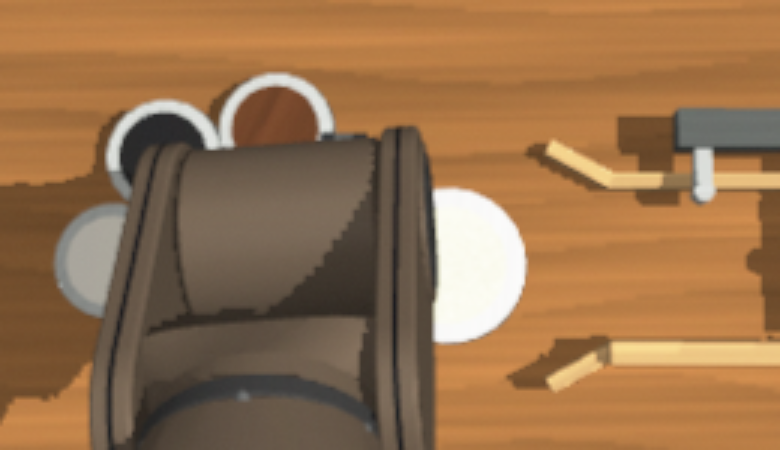

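The tub is at (450,265) in the crop, heading for the mouth between the lips at (548,148) and (548,385). The tins visible are in place.

jog_arm(increments=[{"dx": 0, "dy": -0.03, "dz": 0, "ax": 0, "ay": 0, "az": 0, "gripper": -0.2}, {"dx": -0.001, "dy": -0.06, "dz": 0, "ax": 0, "ay": 0, "az": 0, "gripper": -0.2}, {"dx": -0.001, "dy": -0.09, "dz": 0, "ax": 0, "ay": 0, "az": 0, "gripper": -0.2}, {"dx": -0.002, "dy": -0.12, "dz": 0, "ax": 0, "ay": 0, "az": 0, "gripper": -0.2}, {"dx": -0.002, "dy": -0.15, "dz": 0, "ax": 0, "ay": 0, "az": 0, "gripper": -0.2}, {"dx": -0.003, "dy": -0.18, "dz": 0, "ax": 0, "ay": 0, "az": 0, "gripper": -0.2}, {"dx": -0.003, "dy": -0.21, "dz": 0, "ax": 0, "ay": 0, "az": 0, "gripper": -0.2}, {"dx": -0.004, "dy": -0.24, "dz": 0, "ax": 0, "ay": 0, "az": 0, "gripper": -0.2}, {"dx": -0.004, "dy": -0.27, "dz": 0, "ax": 0, "ay": 0, "az": 0, "gripper": -0.2}, {"dx": -0.005, "dy": -0.3, "dz": 0, "ax": 0, "ay": 0, "az": 0, "gripper": -0.2}])

```text
time: 8.9
eef_pos: [0.5168, 0.0964, 0.0523]
tcp_rot: [0.713, 0.701, -0.0, -0.0]
contact_force: [1.0, 2.0, -0.2]
opening: 0.402
finger_force: 1.1
```

```bash
python3 -c "
from h import *
c=look()
P=cloud(c);m=(P[...,2]>.05)&(P[...,2]<.06)&(P[...,1]<.2)&(P[...,1]>-.05)&(P[...,0]>.44)&(P[...,0]<.6)
hsv=cv2.cvtColor(c['frame'],cv2.COLOR_BGR2HSV);m&=(hsv[...,2]>200)
p=P[m]; print(p[:,0].min(),p[:,0].max(),p[:,1].min(),p[:,1].max())
A=np.c_[2*p[:,:2],np.ones(len(p))]
"
```

```text
tub [0.5145 0.0372] 0.0436 873
a 0.537 0 0
b 0.732 0 0
c 0.699 0 0
d 0.635 0 0
8.95 [0.5168 0.0959 0.0523] [ 0.1  0.2 -0.8]
0.4711503965015677 0.5579065942529801 0.00043328075255546356 0.07231752215195797
```

jog_arm(increments=[{"dx": 0, "dy": -0.02, "dz": 0, "ax": 0, "ay": 0, "az": 0, "gripper": -0.2}, {"dx": 0, "dy": -0.04, "dz": 0, "ax": 0, "ay": 0, "az": 0, "gripper": -0.2}, {"dx": -0.001, "dy": -0.06, "dz": 0, "ax": 0, "ay": 0, "az": 0, "gripper": -0.2}, {"dx": -0.001, "dy": -0.08, "dz": 0, "ax": 0, "ay": 0, "az": 0, "gripper": -0.2}, {"dx": -0.002, "dy": -0.1, "dz": 0, "ax": 0, "ay": 0, "az": 0, "gripper": -0.2}, {"dx": -0.002, "dy": -0.12, "dz": 0, "ax": 0, "ay": 0, "az": 0, "gripper": -0.2}, {"dx": -0.002, "dy": -0.14, "dz": 0, "ax": 0, "ay": 0, "az": 0, "gripper": -0.2}, {"dx": -0.003, "dy": -0.16, "dz": 0, "ax": 0, "ay": 0, "az": 0, "gripper": -0.2}, {"dx": -0.003, "dy": -0.18, "dz": 0, "ax": 0, "ay": 0, "az": 0, "gripper": -0.2}, {"dx": -0.003, "dy": -0.2, "dz": 0, "ax": 0, "ay": 0, "az": 0, "gripper": -0.2}])

```text
time: 9.95
eef_pos: [0.5164, 0.0725, 0.0523]
tcp_rot: [0.713, 0.701, -0.0, -0.0]
contact_force: [0.2, 2.3, -0.5]
opening: 0.393
finger_force: 1.2
```

jog_arm(increments=[{"dx": 0, "dy": -0.015, "dz": 0, "ax": 0, "ay": 0, "az": 0, "gripper": -0.2}, {"dx": 0, "dy": -0.03, "dz": 0, "ax": 0, "ay": 0, "az": 0, "gripper": -0.2}, {"dx": -0.001, "dy": -0.045, "dz": 0, "ax": 0, "ay": 0, "az": 0, "gripper": -0.2}, {"dx": -0.001, "dy": -0.06, "dz": 0, "ax": 0, "ay": 0, "az": 0, "gripper": -0.2}, {"dx": -0.001, "dy": -0.075, "dz": 0, "ax": 0, "ay": 0, "az": 0, "gripper": -0.2}, {"dx": -0.001, "dy": -0.09, "dz": 0, "ax": 0, "ay": 0, "az": 0, "gripper": -0.2}])

```text
time: 10.55
eef_pos: [0.5163, 0.0618, 0.0523]
tcp_rot: [0.713, 0.701, -0.0, -0.0]
contact_force: [0.1, 3.3, -0.4]
opening: 0.403
finger_force: 1.2
```

jog_arm(increments=[{"dx": 0, "dy": -0.015, "dz": 0, "ax": 0, "ay": 0, "az": 0, "gripper": -0.2}, {"dx": 0, "dy": -0.03, "dz": 0, "ax": 0, "ay": 0, "az": 0, "gripper": -0.2}, {"dx": -0.001, "dy": -0.045, "dz": 0, "ax": 0, "ay": 0, "az": 0, "gripper": -0.2}, {"dx": -0.001, "dy": -0.06, "dz": 0, "ax": 0, "ay": 0, "az": 0, "gripper": -0.2}, {"dx": -0.001, "dy": -0.075, "dz": 0, "ax": 0, "ay": 0, "az": 0, "gripper": -0.2}, {"dx": -0.001, "dy": -0.09, "dz": 0, "ax": 0, "ay": 0, "az": 0, "gripper": -0.2}, {"dx": -0.002, "dy": -0.105, "dz": 0, "ax": 0, "ay": 0, "az": 0, "gripper": -0.2}, {"dx": -0.002, "dy": -0.12, "dz": 0, "ax": 0, "ay": 0, "az": 0, "gripper": -0.2}])

```text
time: 11.35
eef_pos: [0.5161, 0.0474, 0.0523]
tcp_rot: [0.713, 0.701, 0.0, 0.0]
contact_force: [0.4, 2.8, -0.7]
opening: 0.399
finger_force: 1.2
```

jog_arm(increments=[{"dx": 0, "dy": -0.015, "dz": 0, "ax": 0, "ay": 0, "az": 0, "gripper": -0.2}, {"dx": 0, "dy": -0.03, "dz": 0, "ax": 0, "ay": 0, "az": 0, "gripper": -0.2}, {"dx": -0.001, "dy": -0.045, "dz": 0, "ax": 0, "ay": 0, "az": 0, "gripper": -0.2}, {"dx": -0.001, "dy": -0.06, "dz": 0, "ax": 0, "ay": 0, "az": 0, "gripper": -0.2}, {"dx": -0.001, "dy": -0.075, "dz": 0, "ax": 0, "ay": 0, "az": 0, "gripper": -0.2}, {"dx": -0.001, "dy": -0.09, "dz": 0, "ax": 0, "ay": 0, "az": 0, "gripper": -0.2}])

```text
time: 11.95
eef_pos: [0.5167, 0.0368, 0.0527]
tcp_rot: [0.714, 0.701, 0.001, 0.001]
contact_force: [3.3, 4.2, 0.2]
opening: 0.401
finger_force: 2.3
```

```bash
python3 -c "
from h import *
c=look(); cv2.imwrite('pics/t4.png',cv2.resize(c['frame'][150:300,230:430],None,fx=4,fy=4))"
```

```text
tub [ 0.5121 -0.0505] 0.0253 135
a 0.727 0 0
b 0.723 0 0
c 0.693 0 0
d 0.787 0 0
12.0 [0.5167 0.0365 0.0527] [ 1.4  4.  -0.1]
```

View pics/t4.png

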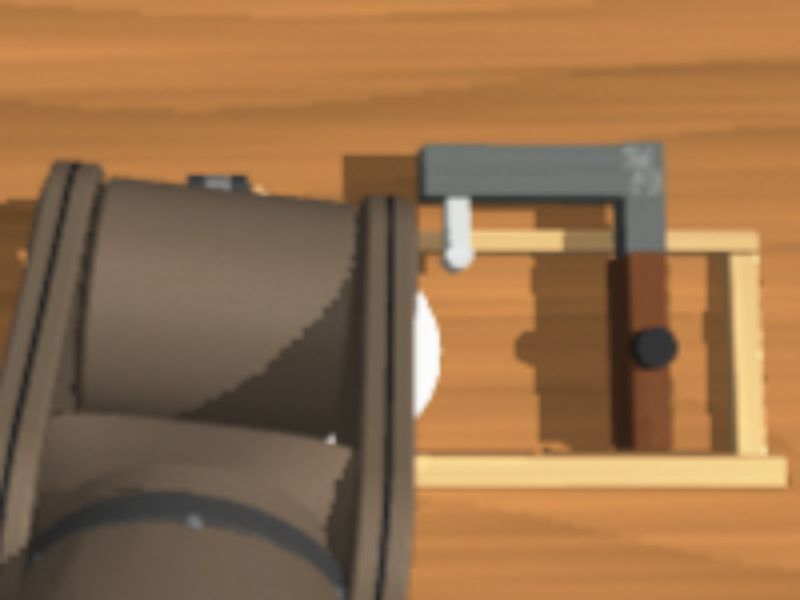

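The tub is in the mouth, with its front edge at (440,352) in the crop and the catch pin ahead at (458,258).

jog_arm(increments=[{"dx": 0, "dy": -0.015, "dz": 0, "ax": 0, "ay": 0, "az": 0, "gripper": -0.2}, {"dx": 0, "dy": -0.03, "dz": 0, "ax": 0, "ay": 0, "az": 0, "gripper": -0.2}, {"dx": -0.001, "dy": -0.045, "dz": 0, "ax": 0, "ay": 0, "az": 0, "gripper": -0.2}, {"dx": -0.001, "dy": -0.06, "dz": 0, "ax": 0, "ay": 0, "az": 0, "gripper": -0.2}, {"dx": -0.001, "dy": -0.075, "dz": 0, "ax": 0, "ay": 0, "az": 0, "gripper": -0.2}, {"dx": -0.001, "dy": -0.09, "dz": 0, "ax": 0, "ay": 0, "az": 0, "gripper": -0.2}, {"dx": -0.002, "dy": -0.105, "dz": 0, "ax": 0, "ay": 0, "az": 0, "gripper": -0.2}, {"dx": -0.002, "dy": -0.12, "dz": 0, "ax": 0, "ay": 0, "az": 0, "gripper": -0.2}])

```text
time: 12.8
eef_pos: [0.5166, 0.0223, 0.0528]
tcp_rot: [0.713, 0.701, 0.001, 0.001]
contact_force: [4.1, 4.2, -0.2]
opening: 0.398
finger_force: 2.3
```

```bash
python3 -c "
from h import *
c=dict(np.load('top0.npz'));P=cloud(c);m=(P[...,0]>.565)&(P[...,0]<.61)&(P[...,1]<-.06)&(P[...,1]>-.2)
print(P[m][:,2].max()); s=get_state();print(s['contact_force'],s['eef_pos'])"
```

```text
0.047369257335487136
[ 4.10956657  4.17237446 -0.17423533] [0.51663155 0.02225838 0.05282773]
```

jog_arm(increments=[{"dx": -0.003, "dy": -0.01, "dz": 0, "ax": 0, "ay": 0, "az": 0, "gripper": -0.2}, {"dx": -0.006, "dy": -0.02, "dz": 0, "ax": 0, "ay": 0, "az": 0, "gripper": -0.2}, {"dx": -0.009, "dy": -0.03, "dz": 0, "ax": 0, "ay": 0, "az": 0, "gripper": -0.2}, {"dx": -0.012, "dy": -0.04, "dz": 0, "ax": 0, "ay": 0, "az": 0, "gripper": -0.2}, {"dx": -0.013, "dy": -0.05, "dz": 0, "ax": 0, "ay": 0, "az": 0, "gripper": -0.2}, {"dx": -0.013, "dy": -0.06, "dz": 0, "ax": 0, "ay": 0, "az": 0, "gripper": -0.2}])

```text
time: 13.4
eef_pos: [0.5163, 0.0152, 0.0535]
tcp_rot: [0.713, 0.701, 0.002, 0.002]
contact_force: [5.2, 5.5, -0.7]
opening: 0.4
finger_force: 3.2
```

jog_arm(increments=[{"dx": 0, "dy": -0.01, "dz": 0, "ax": 0, "ay": 0, "az": 0, "gripper": -0.2}, {"dx": 0, "dy": -0.02, "dz": 0, "ax": 0, "ay": 0, "az": 0, "gripper": -0.2}, {"dx": -0.001, "dy": -0.03, "dz": 0, "ax": 0, "ay": 0, "az": 0, "gripper": -0.2}, {"dx": -0.001, "dy": -0.04, "dz": 0, "ax": 0, "ay": 0, "az": 0, "gripper": -0.2}, {"dx": -0.001, "dy": -0.05, "dz": 0, "ax": 0, "ay": 0, "az": 0, "gripper": -0.2}])

```text
time: 13.9
eef_pos: [0.5162, 0.0092, 0.0535]
tcp_rot: [0.713, 0.701, 0.002, 0.002]
contact_force: [5.0, 6.1, 0.1]
opening: 0.403
finger_force: 3.2
```

jog_arm(increments=[{"dx": 0.008, "dy": 0.0, "dz": 0, "ax": 0, "ay": 0, "az": 0, "gripper": -0.2}, {"dx": 0.016, "dy": 0.0, "dz": 0, "ax": 0, "ay": 0, "az": 0, "gripper": -0.2}, {"dx": 0.024, "dy": 0.0, "dz": 0, "ax": 0, "ay": 0, "az": 0, "gripper": -0.2}, {"dx": 0.024, "dy": -0.01, "dz": 0, "ax": 0, "ay": 0, "az": 0, "gripper": -0.2}, {"dx": 0.024, "dy": -0.02, "dz": 0, "ax": 0, "ay": 0, "az": 0, "gripper": -0.2}])

```text
time: 14.4
eef_pos: [0.5165, 0.007, 0.0522]
tcp_rot: [0.714, 0.701, -0.0, -0.001]
contact_force: [-0.4, 6.4, 1.6]
opening: 0.4
finger_force: 4.0
```

jog_arm(increments=[{"dx": 0, "dy": -0.01, "dz": 0, "ax": 0, "ay": 0, "az": 0, "gripper": -0.2}, {"dx": 0, "dy": -0.02, "dz": 0, "ax": 0, "ay": 0, "az": 0, "gripper": -0.2}, {"dx": 0, "dy": -0.03, "dz": 0, "ax": 0, "ay": 0, "az": 0, "gripper": -0.2}, {"dx": -0.001, "dy": -0.04, "dz": 0, "ax": 0, "ay": 0, "az": 0, "gripper": -0.2}, {"dx": -0.001, "dy": -0.05, "dz": 0, "ax": 0, "ay": 0, "az": 0, "gripper": -0.2}])

```text
time: 14.9
eef_pos: [0.5165, 0.0017, 0.0523]
tcp_rot: [0.714, 0.7, 0.0, -0.001]
contact_force: [-0.3, 7.7, 2.0]
opening: 0.4
finger_force: 3.7
```

jog_arm(increments=[{"dx": 0, "dy": -0.01, "dz": 0, "ax": 0, "ay": 0, "az": 0, "gripper": -0.2}, {"dx": 0, "dy": -0.02, "dz": 0, "ax": 0, "ay": 0, "az": 0, "gripper": -0.2}, {"dx": 0, "dy": -0.03, "dz": 0, "ax": 0, "ay": 0, "az": 0, "gripper": -0.2}, {"dx": -0.001, "dy": -0.04, "dz": 0, "ax": 0, "ay": 0, "az": 0, "gripper": -0.2}, {"dx": -0.001, "dy": -0.05, "dz": 0, "ax": 0, "ay": 0, "az": 0, "gripper": -0.2}])

```text
time: 15.4
eef_pos: [0.5164, -0.0042, 0.0523]
tcp_rot: [0.714, 0.7, 0.001, -0.001]
contact_force: [0.7, 7.6, 1.8]
opening: 0.398
finger_force: 4.1
```

jog_arm(increments=[{"dx": 0, "dy": -0.01, "dz": 0, "ax": 0, "ay": 0, "az": 0, "gripper": -0.2}, {"dx": 0, "dy": -0.02, "dz": 0, "ax": 0, "ay": 0, "az": 0, "gripper": -0.2}, {"dx": 0, "dy": -0.03, "dz": 0, "ax": 0, "ay": 0, "az": 0, "gripper": -0.2}, {"dx": -0.001, "dy": -0.04, "dz": 0, "ax": 0, "ay": 0, "az": 0, "gripper": -0.2}, {"dx": -0.001, "dy": -0.05, "dz": 0, "ax": 0, "ay": 0, "az": 0, "gripper": -0.2}, {"dx": -0.001, "dy": -0.06, "dz": 0, "ax": 0, "ay": 0, "az": 0, "gripper": -0.2}])

```text
time: 16.0
eef_pos: [0.5162, -0.0112, 0.0523]
tcp_rot: [0.714, 0.7, 0.001, -0.001]
contact_force: [-0.0, 8.3, 1.6]
opening: 0.398
finger_force: 4.5
```

jog_arm(increments=[{"dx": 0, "dy": -0.01, "dz": 0, "ax": 0, "ay": 0, "az": 0, "gripper": -0.2}, {"dx": 0, "dy": -0.02, "dz": 0, "ax": 0, "ay": 0, "az": 0, "gripper": -0.2}, {"dx": 0, "dy": -0.03, "dz": 0, "ax": 0, "ay": 0, "az": 0, "gripper": -0.2}, {"dx": -0.001, "dy": -0.04, "dz": 0, "ax": 0, "ay": 0, "az": 0, "gripper": -0.2}, {"dx": -0.001, "dy": -0.05, "dz": 0, "ax": 0, "ay": 0, "az": 0, "gripper": -0.2}, {"dx": -0.001, "dy": -0.06, "dz": 0, "ax": 0, "ay": 0, "az": 0, "gripper": -0.2}])

```text
time: 16.6
eef_pos: [0.5162, -0.0188, 0.0522]
tcp_rot: [0.714, 0.7, 0.001, -0.001]
contact_force: [1.3, 5.4, 1.6]
opening: 0.397
finger_force: 3.5
```

jog_arm(increments=[{"dx": 0, "dy": -0.01, "dz": 0, "ax": 0, "ay": 0, "az": 0, "gripper": -0.2}, {"dx": 0, "dy": -0.02, "dz": 0, "ax": 0, "ay": 0, "az": 0, "gripper": -0.2}, {"dx": 0, "dy": -0.03, "dz": 0, "ax": 0, "ay": 0, "az": 0, "gripper": -0.2}, {"dx": -0.001, "dy": -0.04, "dz": 0, "ax": 0, "ay": 0, "az": 0, "gripper": -0.2}])

```text
time: 17.0
eef_pos: [0.516, -0.0236, 0.0522]
tcp_rot: [0.714, 0.7, 0.001, -0.001]
contact_force: [1.5, 6.6, 1.7]
opening: 0.4
finger_force: 3.5
```

jog_arm(increments=[{"dx": 0, "dy": -0.01, "dz": 0, "ax": 0, "ay": 0, "az": 0, "gripper": -0.2}, {"dx": 0, "dy": -0.02, "dz": 0, "ax": 0, "ay": 0, "az": 0, "gripper": -0.2}, {"dx": 0, "dy": -0.03, "dz": 0, "ax": 0, "ay": 0, "az": 0, "gripper": -0.2}, {"dx": -0.001, "dy": -0.04, "dz": 0, "ax": 0, "ay": 0, "az": 0, "gripper": -0.2}, {"dx": -0.001, "dy": -0.05, "dz": 0, "ax": 0, "ay": 0, "az": 0, "gripper": -0.2}, {"dx": -0.001, "dy": -0.06, "dz": 0, "ax": 0, "ay": 0, "az": 0, "gripper": -0.2}])

```text
time: 17.6
eef_pos: [0.5159, -0.0309, 0.0523]
tcp_rot: [0.714, 0.7, 0.0, -0.001]
contact_force: [1.2, 6.9, 0.9]
opening: 0.397
finger_force: 3.5
```

jog_arm(increments=[{"dx": 0, "dy": -0.01, "dz": 0, "ax": 0, "ay": 0, "az": 0, "gripper": -0.2}, {"dx": 0, "dy": -0.02, "dz": 0, "ax": 0, "ay": 0, "az": 0, "gripper": -0.2}, {"dx": 0, "dy": -0.03, "dz": 0, "ax": 0, "ay": 0, "az": 0, "gripper": -0.2}, {"dx": -0.001, "dy": -0.04, "dz": 0, "ax": 0, "ay": 0, "az": 0, "gripper": -0.2}])

```text
time: 18.0
eef_pos: [0.5158, -0.0358, 0.0523]
tcp_rot: [0.714, 0.7, 0.0, -0.001]
contact_force: [1.1, 6.1, 1.7]
opening: 0.398
finger_force: 2.9
```

```bash
python3 -c "
from h import *
c=cam('side'); cv2.imwrite('pics/s5.png',cv2.resize(c['frame'][150:310,210:380],None,fx=3.7,fy=3.7))"
```

```text
(no output)
```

View pics/s5.png

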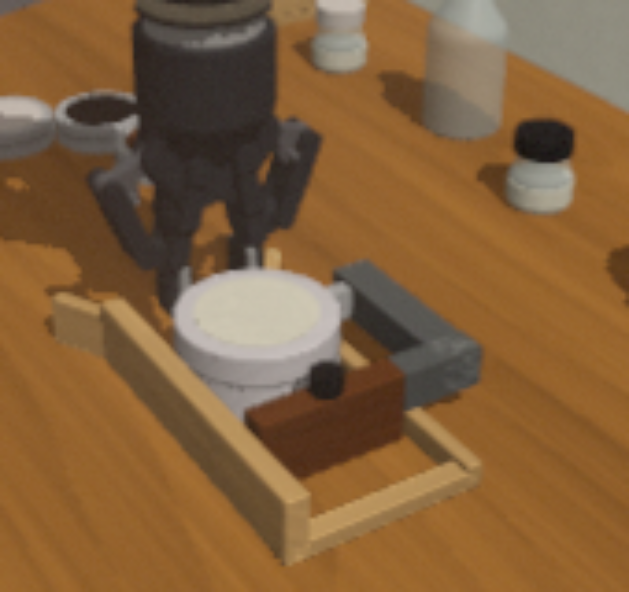

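The side view shows the tub in the channel, passing the catch pin at (342,300), with a gap of about 1 cm to the stop.

jog_arm(increments=[{"dx": 0, "dy": -0.01, "dz": 0, "ax": 0, "ay": 0, "az": 0, "gripper": -0.2}, {"dx": 0, "dy": -0.02, "dz": 0, "ax": 0, "ay": 0, "az": 0, "gripper": -0.2}, {"dx": 0, "dy": -0.03, "dz": 0, "ax": 0, "ay": 0, "az": 0, "gripper": -0.2}, {"dx": -0.001, "dy": -0.04, "dz": 0, "ax": 0, "ay": 0, "az": 0, "gripper": -0.2}])

```text
time: 18.45
eef_pos: [0.5158, -0.0408, 0.0523]
tcp_rot: [0.714, 0.701, 0.0, -0.001]
contact_force: [0.3, 5.5, 1.5]
opening: 0.402
finger_force: 2.7
```

jog_arm(increments=[{"dx": 0, "dy": -0.008, "dz": 0, "ax": 0, "ay": 0, "az": 0, "gripper": -0.2}, {"dx": 0, "dy": -0.016, "dz": 0, "ax": 0, "ay": 0, "az": 0, "gripper": -0.2}, {"dx": 0, "dy": -0.024, "dz": 0, "ax": 0, "ay": 0, "az": 0, "gripper": -0.2}])

```text
time: 18.75
eef_pos: [0.5157, -0.0438, 0.0522]
tcp_rot: [0.714, 0.701, 0.0, -0.001]
contact_force: [0.6, 5.4, 1.3]
opening: 0.401
finger_force: 2.6
```

jog_arm(increments=[{"dx": 0, "dy": -0.006, "dz": 0, "ax": 0, "ay": 0, "az": 0, "gripper": -0.2}, {"dx": 0, "dy": -0.012, "dz": 0, "ax": 0, "ay": 0, "az": 0, "gripper": -0.2}, {"dx": 0, "dy": -0.018, "dz": 0, "ax": 0, "ay": 0, "az": 0, "gripper": -0.2}])

```text
time: 19.05
eef_pos: [0.5157, -0.0461, 0.0523]
tcp_rot: [0.713, 0.701, -0.0, -0.0]
contact_force: [0.9, 3.2, 1.2]
opening: 0.401
finger_force: 2.2
```

jog_arm(increments=[{"dx": 0, "dy": -0.006, "dz": 0, "ax": 0, "ay": 0, "az": 0, "gripper": -0.2}, {"dx": 0, "dy": -0.012, "dz": 0, "ax": 0, "ay": 0, "az": 0, "gripper": -0.2}])

```text
time: 19.25
eef_pos: [0.5156, -0.0478, 0.0522]
tcp_rot: [0.713, 0.701, -0.0, -0.0]
contact_force: [-0.6, 2.9, 2.3]
opening: 0.398
finger_force: 2.2
```

jog_arm(increments=[{"dx": 0, "dy": -0.005, "dz": 0, "ax": 0, "ay": 0, "az": 0, "gripper": -0.2}, {"dx": 0, "dy": -0.01, "dz": 0, "ax": 0, "ay": 0, "az": 0, "gripper": -0.2}])

```text
time: 19.45
eef_pos: [0.5157, -0.0485, 0.0522]
tcp_rot: [0.714, 0.7, 0.0, -0.001]
contact_force: [0.9, 7.4, 3.5]
opening: 0.399
finger_force: 4.0
```

jog_arm(increments=[{"dx": 0, "dy": -0.003, "dz": 0, "ax": 0, "ay": 0, "az": 0, "gripper": -0.2}, {"dx": 0, "dy": -0.003, "dz": 0, "ax": 0, "ay": 0, "az": 0, "gripper": -0.2}])

```text
time: 19.65
eef_pos: [0.5156, -0.0484, 0.0522]
tcp_rot: [0.714, 0.7, 0.0, -0.001]
contact_force: [0.2, 7.6, 1.0]
opening: 0.399
finger_force: 3.8
```

jog_arm(increments=[{"dx": 0, "dy": -0.005, "dz": 0, "ax": 0, "ay": 0, "az": 0, "gripper": -0.2}, {"dx": 0, "dy": -0.005, "dz": 0, "ax": 0, "ay": 0, "az": 0, "gripper": -0.2}])

```text
time: 19.85
eef_pos: [0.5157, -0.0485, 0.0523]
tcp_rot: [0.714, 0.7, 0.001, -0.001]
contact_force: [0.1, 9.2, 3.5]
opening: 0.398
finger_force: 4.8
```

The TCP has stopped moving while the force rises, so the tub is firm against the stop. I back off slowly, rise, and check.

jog_arm(increments=[{"dx": 0, "dy": 0.02, "dz": 0, "ax": 0, "ay": 0, "az": 0, "gripper": -0.2}, {"dx": 0, "dy": 0.06, "dz": 0, "ax": 0, "ay": 0, "az": 0, "gripper": -0.2}, {"dx": 0, "dy": 0.14, "dz": 0, "ax": 0, "ay": 0, "az": 0, "gripper": -0.2}, {"dx": 0, "dy": 0.25, "dz": 0, "ax": 0, "ay": 0, "az": 0, "gripper": -0.2}, {"dx": 0, "dy": 0.35, "dz": 0.3, "ax": 0, "ay": 0, "az": 0, "gripper": -0.2}, {"dx": 0, "dy": 0.5, "dz": 0.6, "ax": 0, "ay": 0, "az": 0, "gripper": -0.2}, {"dx": 0, "dy": 0.7, "dz": 1, "ax": 0, "ay": 0, "az": 0, "gripper": -0.2}, {"dx": 0, "dy": 1, "dz": 1, "ax": 0, "ay": 0, "az": 0, "gripper": -0.2}])

```text
time: 20.65
eef_pos: [0.5198, 0.0704, 0.1794]
tcp_rot: [0.714, 0.7, 0.004, 0.005]
contact_force: [1.9, -0.5, 0.3]
opening: 0.4
finger_force: 0.0
```

jog_arm(increments=[{"dx": -0.5, "dy": 0.4, "dz": 0.8, "ax": 0, "ay": 0, "az": 0, "gripper": -0.2}, {"dx": -0.5, "dy": 0.8, "dz": 0.8, "ax": 0, "ay": 0, "az": 0, "gripper": -0.2}, {"dx": -0.5, "dy": 1, "dz": 0.8, "ax": 0, "ay": 0, "az": 0, "gripper": -0.2}, {"dx": -0.5, "dy": 1, "dz": 0.8, "ax": 0, "ay": 0, "az": 0, "gripper": -0.2}, {"dx": -0.5, "dy": 1, "dz": 0.8, "ax": 0, "ay": 0, "az": 0, "gripper": -0.2}])

```text
time: 21.15
eef_pos: [0.4555, 0.1928, 0.2704]
tcp_rot: [0.712, 0.702, 0.002, 0.001]
contact_force: [0.4, -0.1, -0.5]
opening: 0.403
finger_force: 0.0
```

jog_arm(increments=[{"dx": 0, "dy": 1, "dz": 0, "ax": 0, "ay": 0, "az": 0, "gripper": -0.2}, {"dx": 0, "dy": 1, "dz": 0, "ax": 0, "ay": 0, "az": 0, "gripper": -0.2}, {"dx": 0, "dy": 1, "dz": 0, "ax": 0, "ay": 0, "az": 0, "gripper": -0.2}, {"dx": 0, "dy": 1, "dz": 0, "ax": 0, "ay": 0, "az": 0, "gripper": -0.2}])

```text
time: 21.55
eef_pos: [0.4555, 0.3115, 0.2669]
tcp_rot: [0.712, 0.702, -0.001, -0.0]
contact_force: [0.2, -0.2, 0.7]
opening: 0.397
finger_force: 0.0
```

```bash
python3 -c "
from h import *
c=look(); cv2.imwrite('pics/t6.png',cv2.resize(c['frame'][150:300,280:440],None,fx=4,fy=4))"
```

```text
tub [ 0.5133 -0.0998] 0.045 2084
a 0.829 0 0
b 0.86 0 0
c 0.75 0 0
d 0.888 0 0
21.6 [0.4556 0.3101 0.2669] [-1.  -0.9  0.2]
```

View pics/t6.png

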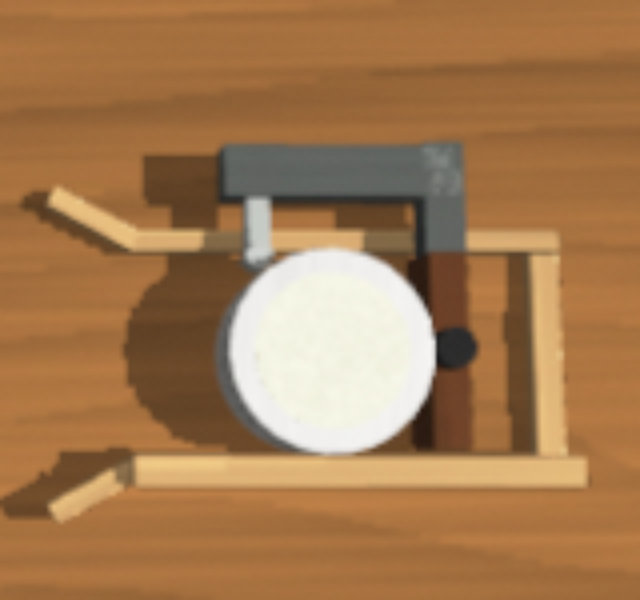

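The tub sits against the stop at (435,350) in the crop. The catch pin tip at (258,266) is back out behind it, in the same place as at the start. All four tins match with no shift.

```bash
python3 -c "
from plant import job
print(job.sign_off())"
```

```text
the job is handed in; nothing more can be done
None
```

The tub is home against the stop with the catch sprung out behind it, the tins show no shift in the camera check, and the job is handed in at about 22 s; the highest push I read was about 9 N.

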